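# Hook the reagent caddy home against the scanning stop

## Task

Hook a fingertip behind the far lip of the white-lipped reagent caddy and drag it along the bench towards you until its front edge sits flush against the yellow stop plate, both brass contact pins pushed in, square to it and roughly centred on it. Bring it up gently, without lifting the caddy, forcing it against the plate, upsetting the bottles in its wells or shoving the swab carton or the beaker, then leave it standing there.

Things in the scene. Friction and masses are not known exactly. Their poses are not given: they have to be found in the camera images.
- caddy: loose caddy, grey block with white lip all round, 120 (x) by 170 (y) by 30 mm over the lip, 0.35 to 0.7 kg (hidden) and 0.2 kg of bottles. Origin: centre of its underside; x points to its far side, away from the bar, z up. Deck at z = 28 mm, so the lip cannot be pinched. Three wells 14 mm deep at x = -22, y = -48, 0, 48 mm; deck beyond is bare. It slides (friction unknown), turns if pulled off centre
- far_lip (a point): middle of the outer top edge of the caddy's far lip (caddy x = 60, y = 0, z = 30 mm); axes as the caddy's. The lip is 8 mm wide, spans z = 18 to 30 mm, the side under it lies 8 mm further in. The bench behind it is free for at least 40 mm
- front_left (a point): point on the front edge of the caddy's lip, caddy x = -60, y = 75, z = 24 mm; axes as the caddy's
- front_right (a point): point on the front edge of the caddy's lip, caddy x = -60, y = -75, z = 24 mm; axes as the caddy's
- stop_bar: foot of the stop, screwed to the bench, 210 mm long (its y); on it a yellow plate with black rubber facing, 200 mm long, z = 8 to 30 mm, tightly clamped square to it in slots. Origin: on the bench; x points away from the robot, to the caddy. The plate's face lies anywhere from 10 to 28 mm along x, where the last user clamped it: it is not measured and must be felt or seen; it does not shift when pressed
- stop_face (a point): reference point on the foot, at its x = 10, y = 0, z = 24 mm: where the middle of the rubber face would be with the plate clamped fully back (the true face lies 0 to 18 mm further along x). x is the outward normal of the plate, y runs along it. 10 to 20 N on the caddy's lip is ample to square it; the plate must not take over 40 N
- pin_left (a joint): sprung brass contact pin, 8 mm thick, in the plate at y = +45 mm, z = 24 mm; value = how far it is pushed in, 0 (sticks out 6 mm from the rubber) to 0.006 m (flush: the caddy rests on the rubber there). Spring under 1 N
- pin_right (a joint): the same at y = -45 mm
- red_bottle_mid (a point): small white bottle with red cap, 30 mm across, 63 mm high, standing loose in a well of the caddy (top 77 mm above the bench); point 30 mm above its foot, on its axis; z up; its place in the row is drawn anew each time
- blue_bottle_mid (a point): the same with a blue cap; its place in the row is drawn anew each time
- yellow_bottle_mid (a point): bottle with a yellow cap, 26 mm across, 59 mm high, in another well; point 30 mm above its foot; its place in the row is drawn anew each time
- swab_carton: white swab carton 54 x 67 x 60 mm, bystander; origin under its centre
- glass_beaker: clear beaker 52 mm across, 70 mm high, bystander; origin under its centre
Not all that is in view belongs to the job. What is shaped like the part that bears blue_bottle_mid but purple or turquoise is not meant.

How it is judged:
On the way:
1. the caddy has been drawn at least 20 mm and is held by a fingertip behind its far lip (distance of caddy from where it was at the start of the episode above 0.02 m and contact force between the fingers and caddy above 0.3 N and x of the grasp point in the frame of caddy above 0.045 m and z of the grasp point in the frame of caddy below 0.06 m), for 0.1 s.
At the end, for the whole second after the job is handed in: Both contact pins are pushed in by more than 4 of their 6 mm by the caddy, which is square to the plate within 0.05 rad, centred on it within 35 mm, stands flat on the bench and at rest, and the three bottles stand upright (within 0.25 rad) down in their wells (value of joint each of pin_left, pin_right above 0.004 m and angle between the x axis of caddy and the x axis of stop_face, either way round below 0.05 rad and y of caddy in the frame of stop_face between -0.035 and 0.035 m and height (world z) of caddy below 0.004 m and angle between caddy's own z axis and vertical below 0.05 rad and linear speed of caddy below 0.01 m/s and angle between each of red_bottle_mid, blue_bottle_mid, yellow_bottle_mid's own z axis and vertical below 0.25 rad and z of each of red_bottle_mid, blue_bottle_mid, yellow_bottle_mid in the frame of caddy below 0.05 m); the robot touches nothing.
It fails at once if the caddy is forced against the stop plate with more than 40 N (contact force between caddy and stop_bar above 40 N).
It fails at once if a bottle is tipped over or lifted out of its well (angle between any of red_bottle_mid, blue_bottle_mid, yellow_bottle_mid's own z axis and vertical above 0.5 rad or z of any of red_bottle_mid, blue_bottle_mid, yellow_bottle_mid in the frame of caddy above 0.056 m).
It fails at once if the caddy is lifted more than 15 mm off the bench (height (world z) of caddy above 0.015 m).
It fails at once if the swab carton or the beaker is shoved more than 20 mm (distance of any of swab_carton, glass_beaker from where it was at the start of the episode above 0.02 m).
It also fails if it takes over 48 s, if anything falls off the work surface, if the arm or the gripper's body presses on something with over 40 N, if the wrist force passes 120 N, or if a joint passes its speed limit or range.

## Robot

A 7-joint arm with a two-finger parallel gripper is mounted at the origin on a cart in front of the work surface, level with it; the furniture and walls round the work are solid. World frame = base frame: x ahead of the robot, y to its left, z up, the work surface at z = 0. Lengths are in m, angles in rad, forces in N, time in s.
With the tool pointing down it reaches from about 0.4 to 0.85 m from the base axis. Payload 10.4 kg.
Tool frame: the origin (TCP) lies at the very end of the fingers, on their centre line; the grasp point (between the pads) lies 19 mm behind it; z points along the fingers, y is the direction in which the jaws open and shut (so a half turn about z gives the same grasp; the last joint's range is limited). The gripper opens to 87 mm and grips with 3 to 60 N. Pads are 19 mm wide; open, the fingers measure 117 mm over their backs; the gripper's body (75 mm by 190 mm) begins 51 mm behind the grasp point.
Start: joints at [-1.176, 0.332, -0.065, 1.46, 0.022, 1.35, -0.088], TCP at [0.254, 0.571, 0.223] pointing down, gripper open.
Joint ranges: [-2.6, 2.6], [-0.5, 2.12], [-1.47, 1.34], [0.16, 2.42], [-1.27, 4.41], [0.06, 2.06], [-2.6, 2.6]. Speed limits (rad/s): [2.22, 2.22, 2.79, 2.79, 3.14, 3.14, 3.14].

## Interface

Orientations are given as a unit quaternion [x, y, z, w].
In Python, from bench import read_state, camera, close_job, recognise, masks_of gives the robot as it stands.
- The arm moves only by the tool play_rows, never from a script. Its argument "moves" is a list of rows, each a list of 3 entries, a list of its own where there are three numbers: the shift along the tool's x, y, z in cm, then the turn, a rotation vector about the tool's x, y, z in rad, then the finger opening in cm, from 0 to 8.7. In form: [[[dx, dy, dz], [ax, ay, az], jaw], ...]. A call has 1 to 8 rows; each row is the pose to reach, as a shift and turn from the pose commanded when the call began, along the tool's axes at that moment; what a row does not reach only later rows make up. A row lasts 1/8 s, in which the tool goes at most 62.5 mm and 10.7 degrees, less where a joint would pass 70% of its speed; a pose out of reach is approached as far as the arm can. A call with a gripper value outside its range is refused whole. The fingers move at their own pace and stop on an object; "grip_force" is the grip in N (left out, the last holds). Time passes only in rows, so rows that repeat a pose let the fingers close. It gives the time, the measured TCP pose, the force and the opening at its end, in the units of the state.
- read_state(): the state, without advancing time (a new reading comes with each control period).
- camera(name): name is "side" or "top" or "wrist"; returns a dict with "frame" (400x640x3 uint8, red, green, blue), "intrinsics" (3x3 intrinsics, pixels), "k1" (the pictures are not rectified: a ray, as slopes to the right and down, at radius r is drawn at 1 + k1 r^2 times it, then the intrinsics apply), "camera_from_world" (4x4, takes a point from world to camera coordinates). Camera axes: x right, y down, z forward; pixel columns grow to the right and rows downward; lengths in m; the calibration is good to about 2 mm. A picture is of the moment at which its call begins. There is no depth.
- close_job(): hands the job in, once; it reports no verdict.
Trained networks look in a picture, given as the dict that the camera call returned (one of the last four; its "shot" number tells which), for a name from the list of things; names that differ only in an ending like _2 or _b are one class to them, and where a whole thing is asked for, a point or a joint stands for the part that bears it (a point fixed in the world has none). Each returns a list of dicts, best first, with "conf" (0 to 1); they miss things now and then, are a little off and sometimes report something else, mostly with a low value. They report only what shows in the picture. A call takes as long as a camera call. They do not tell look-alikes from the thing itself.
- recognise(picture, query): "at" ([column, row] in pixels, amid what is visible of it).
- masks_of(picture, query): "region" (400x640 bool, what is visible of it) and "at" ([column, row] in pixels, amid what is visible of it).
The state is a dict: "time": time; "joint_positions": joint angles; "joint_vel": joint speeds; "joint_torque": joint torques, N m; "ee_pos": TCP position; "eef_rot": TCP orientation; "ft_force": force on the tool from outside, world axes, zero at the start; "torque": the same for the moment, N m; "width": finger opening in m.
Only numpy, scipy, OpenCV 4.12 (cv2) and the standard library are available. Lean on these libraries where they do the work, as an engineer would, in place of code of your own. Each camera call takes 0.05 s, during which the arm holds its last target.

## Working session

There is one attempt and no reset: what is moved stays moved. The work goes in short steps, Python scripts to look and compute and a tool call to move; the robot and the scene stay as the last step left them, time stands still between calls to the robot, and variables do not carry over. Pictures are saved under pics/ and viewed, and the job is handed in when it is done.

Besides the shell and the picture viewer there is one more tool, called after "Call:" by a JSON object that holds its "api" and its "payload", one argument or row to a line. play_rows: Moves the arm, as the interface text tells. Its arguments: {"type":"object","properties":{"moves":{"type":"array","items":{"type":"array"}},"grip_force":{"type":"number"}},"required":["moves"]}

```bash
mkdir -p pics; ls
cat > h.py <<'E'
import numpy as np, cv2
from bench import read_state, camera, close_job, recognise, masks_of
from scipy.spatial.transform import Rotation as R
def ray(p,uv):
    K=np.array(p['intrinsics']);k=p['k1']
    d=(np.array(uv,float)-K[:2,2])/[K[0,0],K[1,1]]
    u=d.copy()
    for _ in range(30): u=d/(1+k*(u@u))
    T=np.array(p['camera_from_world']);Rm=T[:3,:3];t=T[:3,3]
    return -Rm.T@t, Rm.T@np.array([u[0],u[1],1])
def atz(p,uv,z):
    c,d=ray(p,uv); return c+d*(z-c[2])/d[2]
def proj(p,X):
    T=np.array(p['camera_from_world']);K=np.array(p['intrinsics'])
    c=T[:3,:3]@np.array(X)+T[:3,3];s=c[:2]/c[2];s=s*(1+p['k1']*(s@s))
    return s*[K[0,0],K[1,1]]+K[:2,2]
def save(p,n): cv2.imwrite('pics/'+n,cv2.cvtColor(p['frame'],cv2.COLOR_RGB2BGR))
E
python3 - <<'E'
from h import *
s=read_state();print(s)
for n in ['side','top','wrist']:
    p=camera(n);save(p,n+'0.png');print(n,np.round(ray(p,[320,200])[0],3))
    for q in ['caddy','stop_bar','swab_carton','glass_beaker','far_lip','front_left','front_right','stop_face','pin_left','pin_right','red_bottle_mid','blue_bottle_mid','yellow_bottle_mid']:
        r=recognise(p,q); print(q,[(np.round(x['at']),round(x['conf'],2),np.round(atz(p,x['at'],.024),3)) for x in r[:3]])
E
```

```text
pics
{'time': 0.0, 'joint_positions': array([-1.17563397,  0.3328458 , -0.0647181 ,  1.46094215,  0.02164619,
        1.34990138, -0.08848758]), 'joint_vel': array([ 8.75613311e-06,  9.13093468e-04,  6.40939113e-04,  7.39638409e-05,
       -8.37590374e-04, -1.53072780e-03,  1.32381259e-03]), 'joint_torque': array([ 1.11917957e-04, -6.23257184e+01,  2.49044312e-02, -3.89904642e+01,
       -6.12307666e-02,  3.95988591e-02,  1.28397865e-04]), 'ee_pos': array([0.25342559, 0.57089092, 0.22176989]), 'eef_rot': array([ 2.07335793e-01,  9.78269584e-01, -6.93587554e-04, -9.34221582e-05]), 'ft_force': array([-0.09660882, -0.72400119,  0.43938248]), 'torque': array([ 0.01901286, -0.03516942,  0.01510972]), 'width': 0.08705197757431493}
side [ 0.254 -1.059  0.703]
caddy [(array([355., 248.]), 0.89, array([ 0.51 , -0.359,  0.024])), (array([348., 161.]), 0.66, array([ 0.59 , -0.054,  0.024]))]
stop_bar [(array([269., 237.]), 0.56, array([ 0.354, -0.285,  0.024]))]
swab_carton [(array([450., 278.]), 0.77, array([ 0.656, -0.481,  0.024]))]
glass_beaker [(array([346., 160.]), 0.68, array([ 0.588, -0
[... 1389 characters left out ...]
,  0.024]))]
front_right [(array([344., 191.]), 0.56, array([ 0.514, -0.341,  0.024]))]
stop_face [(array([311., 257.]), 0.81, array([ 0.363, -0.259,  0.024]))]
pin_left []
pin_right []
red_bottle_mid [(array([338., 201.]), 0.67, array([ 0.492, -0.326,  0.024]))]
blue_bottle_mid [(array([310., 255.]), 0.7, array([ 0.367, -0.257,  0.024])), (array([396., 249.]), 0.63, array([ 0.376, -0.456,  0.024])), (array([387., 281.]), 0.63, array([ 0.303, -0.433,  0.024]))]
yellow_bottle_mid []
wrist [0.193 0.599 0.385]
caddy []
stop_bar []
swab_carton []
glass_beaker []
far_lip []
front_left []
front_right []
stop_face []
pin_left []
pin_right []
red_bottle_mid []
blue_bottle_mid []
yellow_bottle_mid []
```

View pics/side0.png

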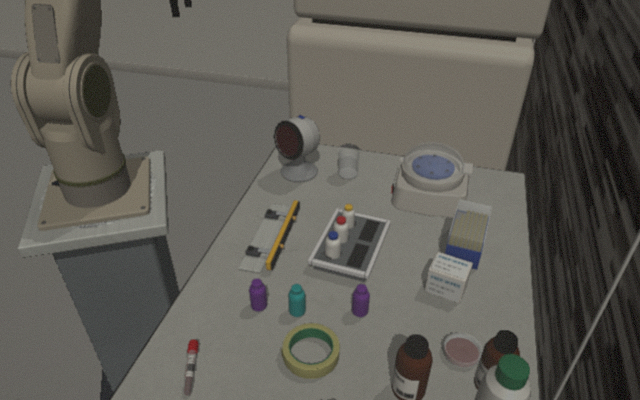

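View pics/top0.png

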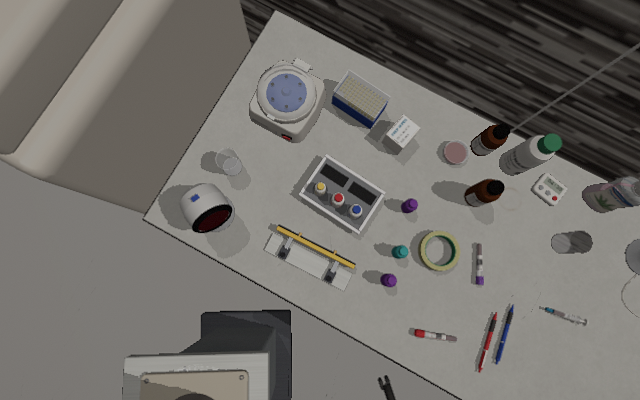

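Run:
```python
import cv2
t=cv2.imread('pics/top0.png');cv2.imwrite('pics/top0c.png',cv2.resize(t[100:310,200:440],None,fx=3,fy=2.85,interpolation=cv2.INTER_CUBIC))
t=cv2.imread('pics/side0.png');cv2.imwrite('pics/side0c.png',cv2.resize(t[130:330,230:480],None,fx=3,fy=3,interpolation=cv2.INTER_CUBIC))
```

```text
(no output)
```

View pics/top0c.png

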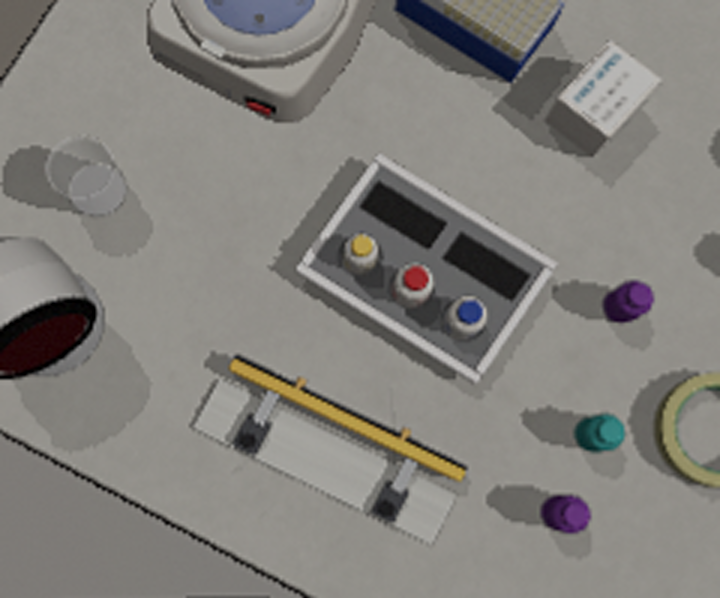

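View pics/side0c.png

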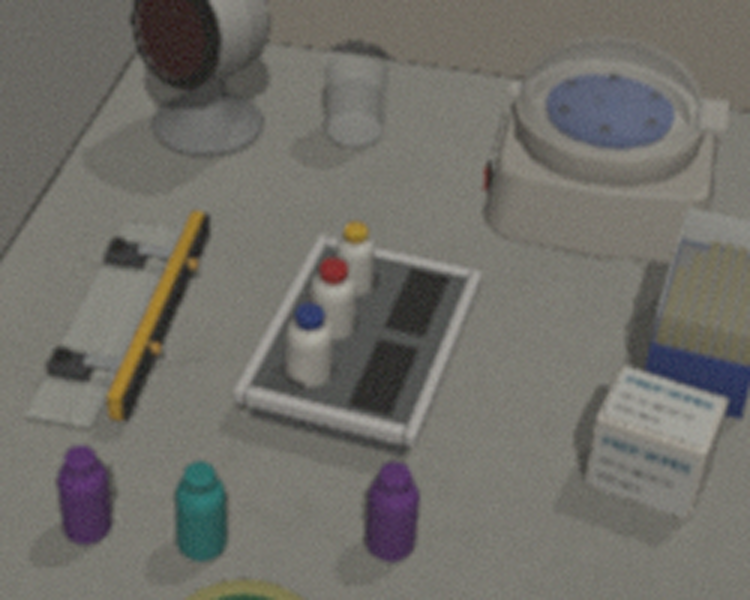

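```bash
cat > fit.py <<'E'
from h import *
from scipy.optimize import minimize, least_squares
def cad(P,z=.03):
    # P world points of corners order: far-left(y+), far-right, near-right, near-left
    L=np.array([[60,85],[60,-85],[-60,-85],[-60,85]])/1000
    f=lambda q:(L@np.array([[np.cos(q[2]),np.sin(q[2])],[-np.sin(q[2]),np.cos(q[2])]])+q[:2]-P[:,:2]).ravel()
    r=least_squares(f,[P[:,0].mean(),P[:,1].mean(),-.5]);return r.x,r.fun
E
python3 - <<'E'
from fit import *
p=camera('top')
C=lambda x,y:(200+x/3-.33,100+y/2.85-.33)
P=np.array([atz(p,C(*c),.03) for c in [(380,157),(553,265),(477,378),(298,268)]])
x,e=cad(P);print(P.round(4),x.round(4),e.round(4))
Q=np.array([atz(p,C(*c),.03) for c in [(238,356),(467,467)]]);print('rubber top edge',Q.round(4),np.linalg.norm(Q[0]-Q[1]))
d=Q[0]-Q[1];print('ang normal',np.arctan2(-d[0],d[1]))
F=np.array([atz(p,C(*c),.004) for c in [(193,425),(433,543),(457,490)]]);print('foot',F.round(4))
d=F[0]-F[1];print(np.arctan2(-d[0],d[1]),np.linalg.norm(d))
p=camera('side')
C=lambda x,y:(230+x/3-.33,130+y/3-.33)
P=np.array([atz(p,C(*c),.03) for c in [(480,272),(410,435),(240,392),(324,238)]])
x,e=cad(P);print(P.round(4),x.round(4),e.round(4))
Q=np.array([atz(p,C(*c),.03) for c in [(209,216),(125,403)]]);print('rubber',Q.round(4),np.linalg.norm(Q[0]-Q[1]))
d=Q[0]-Q[1];print(np.arctan2(-d[0],d[1]))
for n in ['swab_carton','glass_beaker']:
    r=masks_of(p,n)
    m=r[0]['region'];v,u=np.where(m);i=v.argmax();print(n,atz(p,(u[i],v[i]),0).round(3))
E
```

```text
[[ 0.6024 -0.3002  0.03  ]
 [ 0.5085 -0.4338  0.03  ]
 [ 0.4161 -0.3707  0.03  ]
 [ 0.5089 -0.234   0.03  ]] [ 0.509  -0.3347 -0.6056] [ 0.0043  0.0012  0.0014 -0.0049 -0.0048  0.0003 -0.0009  0.0034]
rubber top edge [[ 0.4371 -0.1871  0.03  ]
 [ 0.345  -0.3605  0.03  ]] 0.1963076265770172
ang normal -0.4886082224568293
foot [[ 0.3835 -0.1499  0.004 ]
 [ 0.2846 -0.3351  0.004 ]
 [ 0.3267 -0.3552  0.004 ]]
-0.4905378619509341 0.209983210231339
[[ 0.6045 -0.3018  0.03  ]
 [ 0.5069 -0.4387  0.03  ]
 [ 0.4155 -0.376   0.03  ]
 [ 0.5108 -0.2383  0.03  ]] [ 0.5094 -0.3387 -0.6078] [ 0.0027 -0.0014  0.0032 -0.004  -0.0039  0.0018 -0.0021  0.0036]
rubber [[ 0.4375 -0.1927  0.03  ]
 [ 0.3436 -0.3676  0.03  ]] 0.19854677999982626
-0.4928018728797573
swab_carton [ 0.655 -0.518  0.   ]Traceback (most recent call last):
  File "<stdin>", line 18, in <module>
IndexError: list index out of range
```

```bash
cat >> h.py <<'E'
def tool(target,yaw_y,s=None):
    """shift cm in tool axes & turn about tool z so that tool y points at world angle yaw_y, tool pointing down"""
    s=s or read_state();Rm=R.from_quat(s['eef_rot'])
    d=Rm.inv().apply(np.array(target)-s['ee_pos'])*100
    Y=np.array([np.cos(yaw_y),np.sin(yaw_y),0]);Z=np.array([0,0,-1.]);X=np.cross(Y,Z)
    Rt=R.from_matrix(np.array([X,Y,Z]).T)
    return d.round(2),(Rm.inv()*Rt).as_rotvec().round(3)
E
python3 - <<'E'
from h import *
p=camera('side')
b=atz(p,(298,175),0);print('fan base',b)
c,d=ray(p,(300,115));tt=(b[1]-c[1])/d[1];print('fan top',c+tt*d)
yaw=-.607;n=np.array([np.cos(yaw),np.sin(yaw)])
t=np.array([.509,-.337])+.078*n;print(t)
print(tool([*t,.25],yaw+np.pi/2), tool([*t,.1],yaw+np.pi/2),read_state()['eef_rot'])
E
```

```text
fan base [ 0.46645636 -0.04892704  0.        ]
fan top [ 0.47487095 -0.04892704  0.16087752]
[ 0.57306631 -0.38149166]
(array([-67.86, -74.12,  -2.75]), array([ 0.   , -0.   ,  0.189])) (array([-67.86, -74.12,  12.25]), array([ 0.   , -0.   ,  0.189])) [2.07367779e-01 9.78263055e-01 2.11222302e-05 1.93123448e-06]
```

Call:
{"api": "play_rows", "payload": {
  "moves": [
    [[-4,-4,-6],[0,0,0],8.7],
    [[-67.9,-74.1,-9],[0,0,0.189],8.7],
    [[-67.9,-74.1,-9],[0,0,0.189],8.7],
    [[-67.9,-74.1,-9],[0,0,0.189],8.7],
    [[-67.9,-74.1,-9],[0,0,0.189],8.7],
    [[-67.9,-74.1,-9],[0,0,0.189],8.7],
    [[-67.9,-74.1,-9],[0,0,0.189],8.7],
    [[-67.9,-74.1,-9],[0,0,0.189],8.7]
  ]
}}

```text
time: 3.35
ee_pos: [0.4076, 0.1146, 0.2886]
eef_rot: [0.299, 0.954, 0.001, 0.0]
ft_force: [1.8, -0.3, -0.6]
width: 0.0873
```

Run:
```python
from h import *
yaw=-.607;n=np.array([np.cos(yaw),np.sin(yaw)])
t=np.array([.509,-.337])+.078*n
print(tool([*t,.28],yaw+np.pi/2), read_state()['joint_positions'],read_state()['ee_pos'])
```

```text
(array([-41.88, -31.32,   0.83]), array([0.001, 0.   , 0.   ])) [-0.75745966 -0.17920122  0.33049993  1.8588176   0.05780333  1.4515657
  0.52530544] [0.40764486 0.11463514 0.28862547]
```

Call:
{"api": "play_rows", "payload": {
  "moves": [
    [[-41.9,-31.3,1],[0,0,0],8.7],
    [[-41.9,-31.3,1],[0,0,0],8.7],
    [[-41.9,-31.3,1],[0,0,0],8.7],
    [[-41.9,-31.3,1],[0,0,0],8.7],
    [[-41.9,-31.3,1],[0,0,0],8.7],
    [[-41.9,-31.3,1],[0,0,0],8.7],
    [[-41.9,-31.3,1],[0,0,0],8.7],
    [[-41.9,-31.3,1],[0,0,0],8.7]
  ]
}}

```text
time: 4.35
ee_pos: [0.5669, -0.3587, 0.2784]
eef_rot: [0.298, 0.955, 0.0, 0.0]
ft_force: [1.4, 0.4, 1.5]
width: 0.0872
```

Run:
```python
from h import *
yaw=-.607;n=np.array([np.cos(yaw),np.sin(yaw)])
t=np.array([.509,-.337])+.078*n
print(tool([*t,.06],yaw+np.pi/2), read_state()['joint_positions'],read_state()['ee_pos'])
```

```text
(array([-1.8 , -1.53, 21.84]), array([0.   , 0.   , 0.002])) [-0.05368017  0.51648541  0.84828958  1.27022809 -0.38043869  1.51615708
  1.71272115] [ 0.56690344 -0.35874037  0.27842269]
```

Call:
{"api": "play_rows", "payload": {
  "moves": [
    [[-1.8,-1.5,6],[0,0,0],8.7],
    [[-1.8,-1.5,12],[0,0,0],8.7],
    [[-1.8,-1.5,18],[0,0,0],8.7],
    [[-1.8,-1.5,18],[0,0,0],8.7]
  ]
}}

```text
time: 4.85
ee_pos: [0.5699, -0.3779, 0.0943]
eef_rot: [0.299, 0.954, 0.001, -0.004]
ft_force: [-0.5, 0.1, 0.4]
width: 0.087
```

Run:
```python
from h import *
yaw=-.607;n=np.array([np.cos(yaw),np.sin(yaw)])
t=np.array([.509,-.337])+.078*n
print(tool([*t,.012],yaw+np.pi/2), read_state()['ee_pos'])
for k in ['wrist','top','side']: save(camera(k),k+'1.png')
import cv2
a=cv2.imread('pics/top1.png')[100:310,200:440];b=cv2.imread('pics/side1.png')[130:330,230:470]
cv2.imwrite('pics/c1.png',np.vstack([cv2.resize(a,(330,288)),cv2.resize(b,(330,288))]))
```

```text
(array([-0.53, -0.11,  8.23]), array([-0.001, -0.008,  0.   ])) [ 0.56990602 -0.37794841  0.09431796]
```

View pics/wrist1.png

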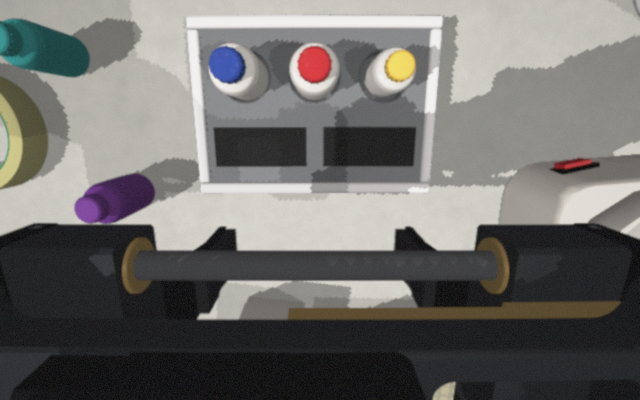

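View pics/c1.png

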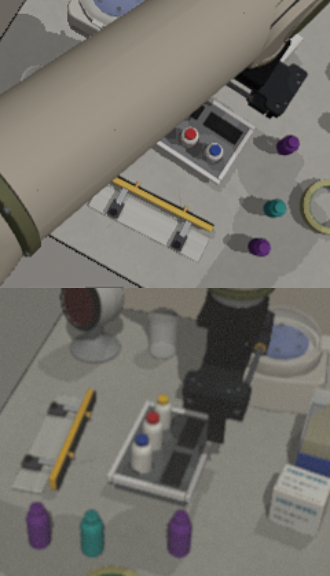

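The wrist view shows the caddy square to the gripper, its far lip at row ≈188 from column 202 to 428, and the fingertips behind it. I'll measure it from here.

Run:
```python
from fit import *
p=camera('wrist')
cs=[(429,192),(202,193),(187,16),(442,16)]
P=np.array([atz(p,c,.03) for c in cs]);x,e=cad(P);print(P.round(4),x.round(4),e.round(4))
s=read_state();ee=s['ee_pos'];Rm=R.from_quat(s['eef_rot'])
print(ee,Rm.as_matrix().round(3)[:,1])
c,sn=np.cos(x[2]),np.sin(x[2]);d=ee[:2]-x[:2];print('tcp in caddy',d@[c,sn],d@[-sn,c])
```

```text
[[ 0.6131 -0.3019  0.03  ]
 [ 0.5147 -0.4451  0.03  ]
 [ 0.4144 -0.3749  0.03  ]
 [ 0.5123 -0.2341  0.03  ]] [ 0.5136 -0.339  -0.6037] [-0.0018 -0.0011  0.0001  0.002   0.0016  0.      0.0002 -0.0009]
[ 0.57333442 -0.38118775  0.10218306] [0.57  0.822 0.   ]
tcp in caddy 0.07309329279793268 -0.0008588535964857305
```

Call:
{"api": "play_rows", "payload": {
  "moves": [
    [[-0.8,0,0],[0,0,0],8.7],
    [[-0.8,0,4],[0,0,0],8.7],
    [[-0.8,0,7],[0,0,0],8.7],
    [[-0.8,0,9],[0,0,0],8.7],
    [[-0.8,0,9],[0,0,0],8.7],
    [[-0.8,0,9],[0,0,0],8.7]
  ]
}}

```text
time: 5.8
ee_pos: [0.5793, -0.3853, 0.0102]
eef_rot: [0.299, 0.954, -0.0, 0.001]
ft_force: [-1.1, -0.3, 0.4]
width: 0.0869
```

Run:
```python
from h import *
for k in ['wrist','side']: save(camera(k),k+'2.png')
s=read_state();print(s['ee_pos'],s['ft_force'])
a=cv2.imread('pics/wrist2.png');b=cv2.imread('pics/side2.png')[180:300,290:450]
cv2.imwrite('pics/c2.png',np.hstack([cv2.resize(a,(400,300)),cv2.resize(b,(400,300))]))
```

```text
[ 0.57925855 -0.38520206  0.01019921] [ 0.11028592 -0.39800379  0.02265996]
```

View pics/c2.png

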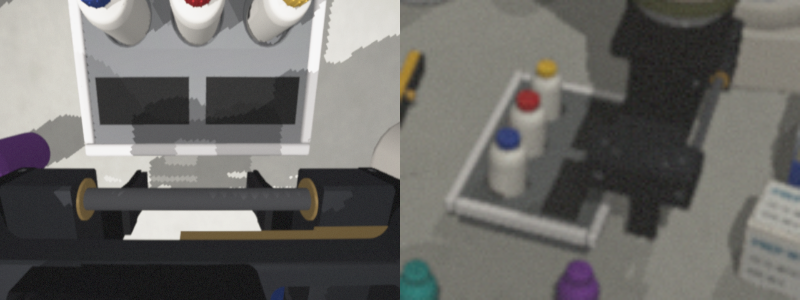

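Call:
{"api": "play_rows", "payload": {
  "moves": [
    [[0.4,0,0],[0,0,0],8.7],
    [[0.8,0,0],[0,0,0],8.7],
    [[1.1,0,0],[0,0,0],8.7],
    [[1.4,0,0],[0,0,0],8.7],
    [[1.7,0,0],[0,0,0],8.7],
    [[2.0,0,0],[0,0,0],8.7],
    [[2.3,0,0],[0,0,0],8.7]
  ]
}}

```text
time: 6.78
ee_pos: [0.5597, -0.3715, 0.0087]
eef_rot: [0.299, 0.954, -0.0, 0.0]
ft_force: [2.6, -0.8, -1.4]
width: 0.0869
```

Call:
{"api": "play_rows", "payload": {
  "moves": [
    [[0.4,-0.05,0],[0,0,-0.015],8.7],
    [[0.8,-0.1,0],[0,0,-0.03],8.7],
    [[1.2,-0.15,0],[0,0,-0.045],8.7],
    [[1.6,-0.2,0],[0,0,-0.06],8.7],
    [[2.0,-0.25,0],[0,0,-0.075],8.7],
    [[2.4,-0.3,0],[0,0,-0.09],8.7],
    [[2.8,-0.35,0],[0,0,-0.105],8.7],
    [[3.2,-0.35,0],[0,0,-0.113],8.7]
  ]
}}

```text
time: 7.78
ee_pos: [0.531, -0.3562, 0.0087]
eef_rot: [0.244, 0.97, -0.0, 0.0]
ft_force: [3.6, -2.2, 0.2]
width: 0.0868
```

Run:
```python
from h import *
for k in ['wrist','side','top']: save(camera(k),k+'3.png')
s=read_state();print(s['ee_pos'],s['ft_force'],R.from_quat(s['eef_rot']).as_matrix()[:,0])
a=cv2.imread('pics/wrist3.png');b=cv2.imread('pics/side3.png')[180:300,240:400]
cv2.imwrite('pics/c3.png',np.hstack([cv2.resize(a,(400,300)),cv2.resize(b,(400,300))]))
cv2.imwrite('pics/s3.png',cv2.resize(b,(800,600),interpolation=cv2.INTER_CUBIC))
```

```text
[ 0.53069082 -0.35600111  0.00857832] [-0.00176063 -0.09061923  0.08646434] [-0.88047422  0.47409294  0.00101743]
```

View pics/c3.png

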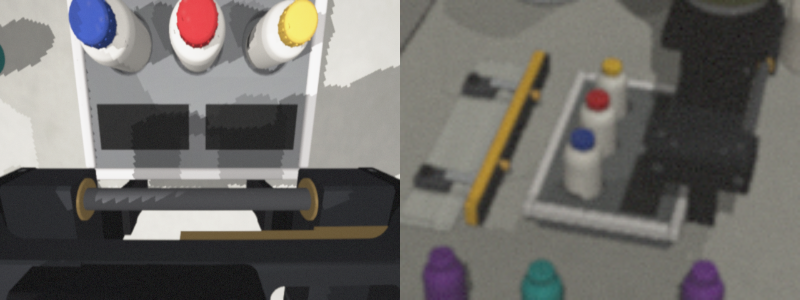

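View pics/s3.png

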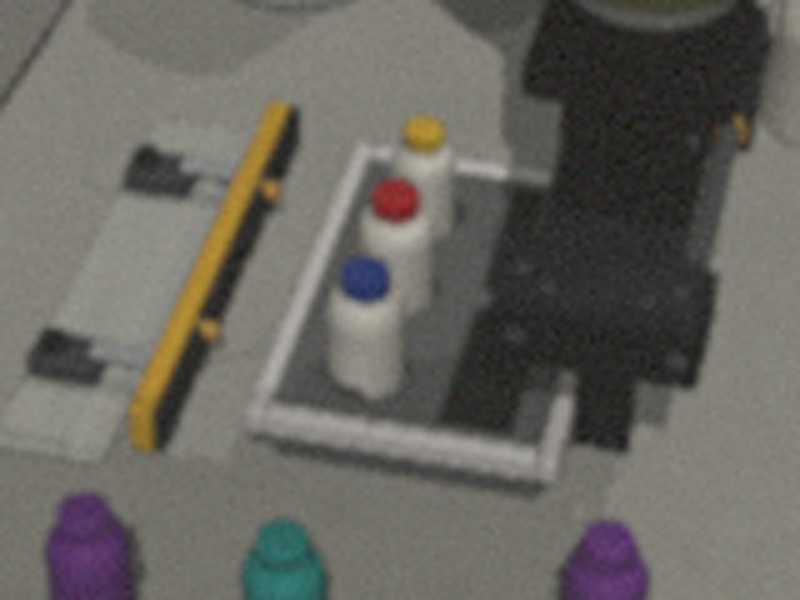

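View pics/top3.png

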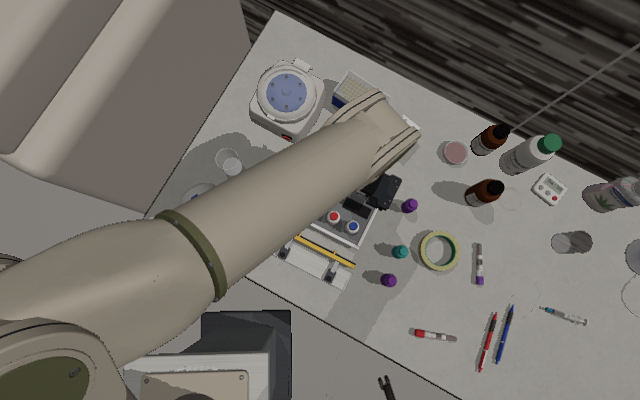

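Run:
```python
from h import *
p=camera('side')
C=lambda x,y:(240+x/5-.4,180+y/5-.4)
a,b=[atz(p,C(*c),.03)[:2] for c in [(360,148),(250,412)]]
q,r=[atz(p,C(*c),.03)[:2] for c in [(297,108),(158,410)]]
d=(q-r);L=np.linalg.norm(d);d/=L;n=np.array([d[1],-d[0]])
print(L,'gaps',(a-r)@n,(b-r)@n,'ang stop',np.arctan2(n[1],n[0]),'lat', ((a+b)/2-(q+r)/2)@d, np.linalg.norm(a-b))
```

```text
0.19389531585048814 gaps 0.033614644696101 0.03392814069471502 ang stop -0.4983173120414883 lat -0.0066078029680564235 0.16591108158403844
```

Call:
{"api": "play_rows", "payload": {
  "moves": [
    [[0.4,0.05,0],[0,0,0],8.7],
    [[0.8,0.1,0],[0,0,0],8.7],
    [[1.2,0.15,0],[0,0,0],8.7],
    [[1.6,0.2,0],[0,0,0],8.7],
    [[1.9,0.3,0],[0,0,0],8.7],
    [[2.1,0.3,0],[0,0,0],8.7],
    [[2.2,0.3,0],[0,0,0],8.7]
  ]
}}

```text
time: 8.85
ee_pos: [0.5134, -0.3428, 0.0086]
eef_rot: [0.244, 0.97, 0.0, 0.0]
ft_force: [1.7, -1.6, -1.9]
width: 0.0866
```

Call:
{"api": "play_rows", "payload": {
  "moves": [
    [[0.1,0,0],[0,0,0],8.7],
    [[0.2,0,0],[0,0,0],8.7],
    [[0.3,0,0],[0,0,0],8.7],
    [[0.4,0,0],[0,0,0],8.7]
  ]
}}

```text
time: 9.35
ee_pos: [0.5099, -0.3412, 0.0087]
eef_rot: [0.244, 0.97, 0.0, 0.0]
ft_force: [3.0, -1.9, -2.1]
width: 0.0872
```

Call:
{"api": "play_rows", "payload": {
  "moves": [
    [[0.08,0,0],[0,0,0],8.7],
    [[0.16,0,0],[0,0,0],8.7],
    [[0.24,0,0],[0,0,0],8.7]
  ]
}}

```text
time: 9.72
ee_pos: [0.5078, -0.34, 0.0087]
eef_rot: [0.244, 0.97, 0.0, 0.0]
ft_force: [3.6, -1.7, -2.9]
width: 0.0869
```

Run:
```python
from h import *
p=camera('side');save(p,'side4.png')
s=read_state();print(s['ee_pos'],s['ft_force'])
b=cv2.imread('pics/side4.png')[180:300,240:400]
cv2.imwrite('pics/s4.png',cv2.resize(b,(800,600),interpolation=cv2.INTER_CUBIC))
```

```text
[ 0.50769662 -0.33993557  0.00865449] [ 3.68038503 -2.26808537 -2.85398025]
```

View pics/s4.png

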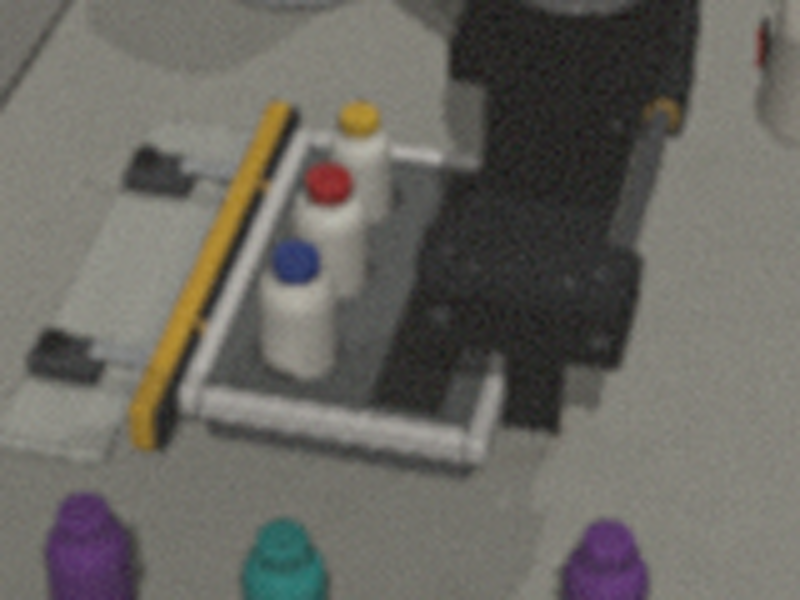

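The side view has the caddy square to the plate, with its front lip a few millimetres off the rubber (pins at about (262,185) and (203,325) in the crop). All three bottles are upright, so I'll creep on and watch the force.

Call:
{"api": "play_rows", "payload": {
  "moves": [
    [[0.07,0,0],[0,0,0],8.7],
    [[0.14,0,0],[0,0,0],8.7],
    [[0.2,0,0],[0,0,0],8.7]
  ]
}}

```text
time: 10.15
ee_pos: [0.506, -0.339, 0.0087]
eef_rot: [0.244, 0.97, 0.0, 0.0]
ft_force: [3.7, -2.2, -1.5]
width: 0.087
```

Call:
{"api": "play_rows", "payload": {
  "moves": [
    [[0.06,0,0],[0,0,0],8.7],
    [[0.12,0,0],[0,0,0],8.7]
  ]
}}

```text
time: 10.4
ee_pos: [0.5058, -0.3387, 0.0089]
eef_rot: [0.244, 0.97, -0.0, 0.001]
ft_force: [7.0, -2.8, -2.8]
width: 0.0872
```

Call:
{"api": "play_rows", "payload": {
  "moves": [
    [[0.06,0,0],[0,0,0],8.7],
    [[0.1,0,0],[0,0,0],8.7]
  ]
}}

```text
time: 10.65
ee_pos: [0.5058, -0.3385, 0.0093]
eef_rot: [0.244, 0.97, -0.001, 0.002]
ft_force: [9.6, -5.6, -2.9]
width: 0.087
```

Call:
{"api": "play_rows", "payload": {
  "moves": [
    [[0.05,0,0],[0,0,0],8.7],
    [[0.05,0,0],[0,0,0],8.7]
  ]
}}

```text
time: 10.9
ee_pos: [0.5058, -0.3385, 0.0095]
eef_rot: [0.244, 0.97, -0.001, 0.002]
ft_force: [9.9, -4.5, -4.1]
width: 0.0869
```

Run:
```python
from h import *
p=camera('side');save(p,'side5.png')
s=read_state();print(s['ee_pos'],s['ft_force'])
b=cv2.imread('pics/side5.png')[180:300,240:400]
cv2.imwrite('pics/s5.png',cv2.resize(b,(800,600),interpolation=cv2.INTER_CUBIC))
```

```text
[ 0.50577614 -0.3384789   0.00948964] [10.6136436  -4.86332157 -3.07881127]
```

View pics/s5.png

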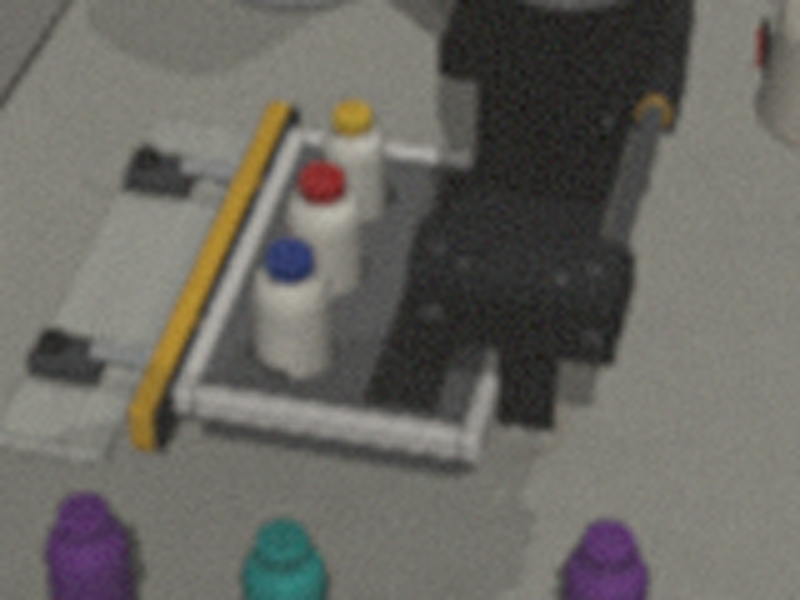

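Call:
{"api": "play_rows", "payload": {
  "moves": [
    [[0.05,0,0],[0,0,0],8.7],
    [[0.1,0,0],[0,0,0],8.7],
    [[0.1,0,0],[0,0,0],8.7]
  ]
}}

```text
time: 11.32
ee_pos: [0.5058, -0.3385, 0.0099]
eef_rot: [0.244, 0.97, -0.001, 0.003]
ft_force: [13.5, -6.7, -3.8]
width: 0.087
```

Run:
```python
from h import *
s=read_state();print(s['ee_pos'],s['ft_force'],s['torque'],R.from_quat(s['eef_rot']).as_matrix().round(4))
```

```text
[ 0.50580206 -0.33846018  0.00994225] [13.46647337 -6.67973551 -3.83995758] [-1.3557068  -2.8886322   0.40244519] [[-8.812e-01  4.726e-01  5.600e-03]
 [ 4.726e-01  8.813e-01 -3.500e-03]
 [-6.500e-03 -4.000e-04 -1.000e+00]]
```

Seated firmly: 15 N on the tool and it no longer advances. I'll back off gently.

Call:
{"api": "play_rows", "payload": {
  "moves": [
    [[-0.2,0,0],[0,0,0],8.7],
    [[-0.6,0,0],[0,0,0],8.7],
    [[-1.2,0,0],[0,0,0],8.7],
    [[-1.7,0,0],[0,0,0],8.7],
    [[-1.7,0,-3],[0,0,0],8.7],
    [[-1.7,0,-8],[0,0,0],8.7],
    [[-1.7,0,-13],[0,0,0],8.7],
    [[-1.7,0,-13],[0,0,0],8.7]
  ]
}}

```text
time: 12.32
ee_pos: [0.5193, -0.347, 0.1426]
eef_rot: [0.245, 0.97, -0.001, 0.003]
ft_force: [0.9, 0.5, -0.2]
width: 0.0872
```

Run:
```python
from h import *
p=camera('side');save(p,'side6.png');w=camera('wrist');save(w,'wrist6.png')
s=read_state();print(s['ee_pos'],s['ft_force'])
b=cv2.imread('pics/side6.png')[180:300,240:400]
cv2.imwrite('pics/s6.png',cv2.resize(b,(800,600),interpolation=cv2.INTER_CUBIC))
```

```text
[ 0.51774521 -0.34526645  0.13850699] [ 0.17532895  0.2411944  -0.12558093]
```

View pics/s6.png

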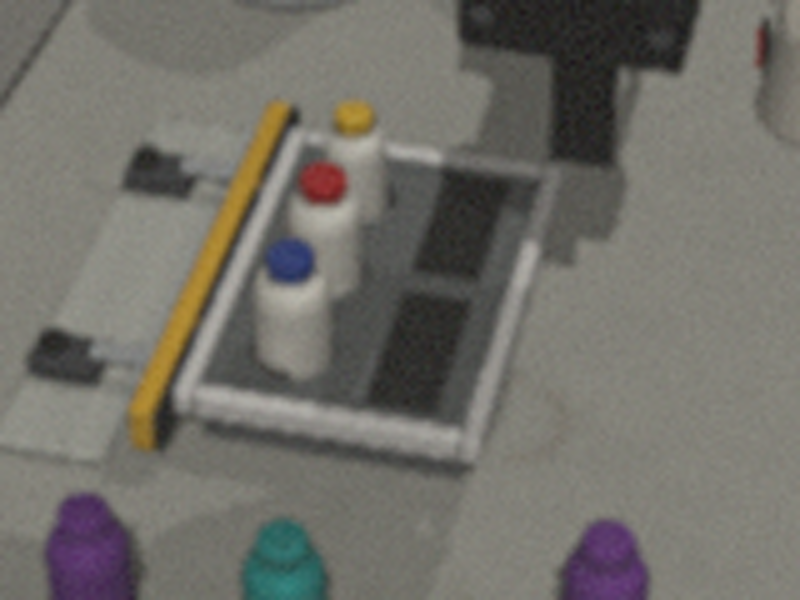

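View pics/wrist6.png

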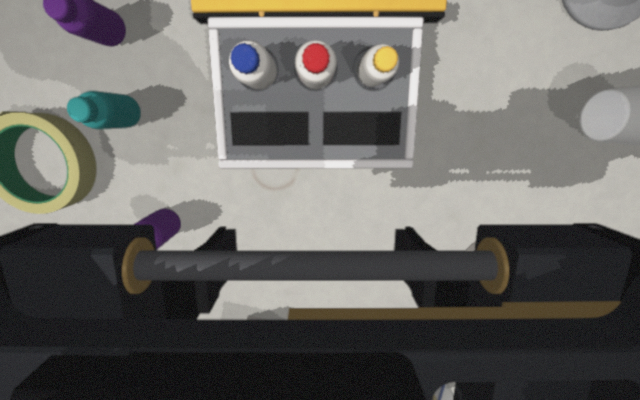

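Run:
```python
from fit import *
b=cv2.imread('pics/wrist6.png')[0:60,190:450]
cv2.imwrite('pics/w6c.png',cv2.resize(b,(780,360),interpolation=cv2.INTER_CUBIC) if 0 else cv2.resize(b,None,fx=3,fy=6,interpolation=cv2.INTER_CUBIC))
p=camera('wrist')
P=np.array([atz(p,c,.03) for c in [(413,167),(219,167),(209,18),(423,19)]]);x,e=cad(P);print(x.round(4),e.round(4))
q,r=[atz(p,c,.03)[:2] for c in [(446,12),(191,15)]]
d=q-r;L=np.linalg.norm(d);d/=L;n=np.array([d[1],-d[0]]);print(L,np.arctan2(n[1],n[0]),'lat',(x[:2]-(q+r)/2)@d,'front gap',(x[:2]-r)@n-.06)
```

```text
[ 0.4439 -0.3039 -0.4954] [ 0.002  -0.0001  0.0009 -0.0016 -0.0019 -0.0006 -0.0009  0.0023]
0.1984648138748369 -0.4832663673444584 lat -0.002477102211445892 front gap 0.001960908476383409
```

View pics/w6c.png

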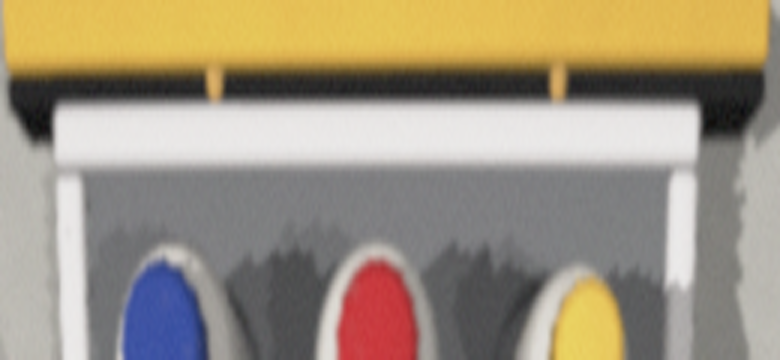

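Run:
```python
from fit import *
a=cv2.imread('pics/side5.png',0).astype(np.float32);b=cv2.imread('pics/side6.png',0).astype(np.float32)
for nm,(r0,r1,c0,c1) in dict(caddy=(196,264,288,320),plate=(200,270,262,286)).items():
    A,B=a[r0:r1,c0:c1],b[r0:r1,c0:c1];w=np.eye(2,3,dtype=np.float32)
    cc,w=cv2.findTransformECC(A,B,w,cv2.MOTION_TRANSLATION);print(nm,cc,w[:,2])
w=camera('wrist');th=-.491;n=np.array([np.cos(th),np.sin(th)])
C=lambda x,y:(190+x/3-.33,y/6-.42)
o=None
for nm,c in dict(yel_edge_L=(135,76),lip_L=(135,101),yel_R=(640,74),lip_R=(640,100),yel_mid=(380,75),lip_mid=(380,100)).items():
    X=atz(w,C(*c),.03);print(nm,X.round(4),(X[:2]@n*1000).round(2))
X=np.array([*atz(w,C(380,90),.03)])
print('camera',ray(w,(320,200))[0], ray(w,C(380,90))[1])
```

```text
caddy 0.9887878496397428 [ 0.12658803 -0.01554653]
plate 0.9881721390860214 [ 0.07609229 -0.01180986]
yel_edge_L [ 0.3585 -0.3294  0.03  ] 471.45
lip_L [ 0.361 -0.331  0.03 ] 474.39
yel_R [ 0.4201 -0.2145  0.03  ] 471.6
lip_R [ 0.4229 -0.2158  0.03  ] 474.65
yel_mid [ 0.3885 -0.2738  0.03  ] 471.7
lip_mid [ 0.3911 -0.2751  0.03  ] 474.63
camera [ 0.45961303 -0.31304707  0.30007156] [-0.28703523  0.1587574  -1.11470046]
```

Run:
```python
from h import *
a=cv2.imread('pics/top0.png')[220:275,270:362];b=cv2.imread('pics/side0.png')[195:275,255:305]
cv2.imwrite('pics/z0.png',cv2.resize(a,None,fx=8,fy=8,interpolation=cv2.INTER_NEAREST))
c=cv2.imread('pics/side6.png')[195:275,255:305]
d=cv2.imread('pics/side3.png')[195:275,255:305]
cv2.imwrite('pics/z1.png',np.hstack([cv2.resize(q,None,fx=5,fy=7,interpolation=cv2.INTER_CUBIC) for q in (b,d,c)]))
```

```text
(no output)
```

View pics/z0.png

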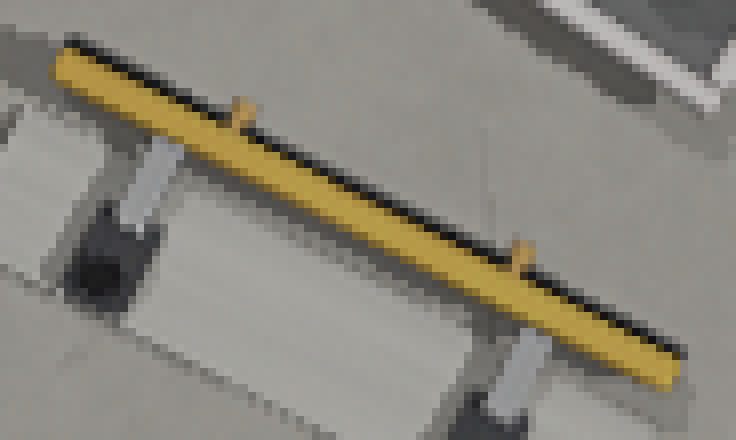

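View pics/z1.png

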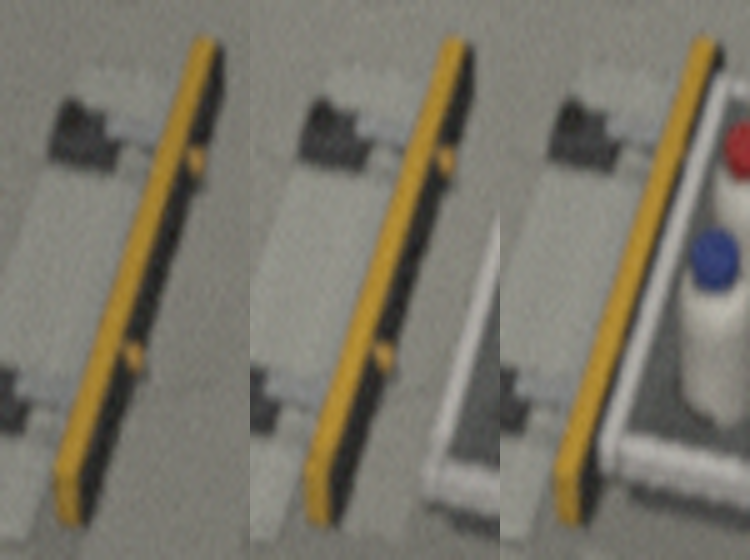

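```bash
python3 -c "
from h import *
print(read_state()['ft_force'],read_state()['time']);print(close_job())"
```

```text
[-0.83755534 -0.31704904 -0.32624845] 12.525
the job is handed in; nothing more can be done
None
```

I dragged the caddy against the stop plate and handed the job in at about 12.5 s. I put both open fingertips behind the far lip, pulled it about 7 cm and turned it about 0.11 rad to match the plate. I then crept up until it stopped moving at about 15 N on the tool, backed off and raised the gripper clear.

**Last checks:**
- **Squareness and centring:** the wrist view gave the caddy square to the plate within about 0.01 rad, and centred within about 3 mm.
- **Bottles and caddy:** all three bottles stood upright in their wells. The caddy did not visibly move when I let go (about 0.1 mm in the side view).
- **Carton and beaker:** the arm did not go near either one by plan. I did not measure their positions again at the end.

**One disagreement:** the wrist picture put the front edge about 2 mm off the top edge of the plate. A short piece of each pin also showed across the rubber. The first top picture, before anything was moved, shows the pins the same way, so the rubber seems to be lower than the plate's top. I took the firm stop as the proof of contact, because the pins' travel could not be read directly.

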